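# Tip the fittings from the hand tray into the parts bin

### The job

Pick up the small steel tray by its handle, tip it low over the square metal parts bin so that all three loose fittings slide off its open end into the bin, and set the empty tray down again flat in the middle of its cork mat. Keep the gripper's fingers off the fittings, do not push the bin away or tip it, and leave the other things on the bench where they are.

Things in the scene. Friction and masses are not known exactly. Their poses are not given: they have to be found in the camera images.
- tray_grip (a point): Centre of the tray's handle grip, a grey flat-sided bar along the tray's y: 12 mm thick (x), 20 high, 90 long, held by a flat strap at each end over the middle of the tray, 72 mm clear above its floor. This point is 85 mm above the tray's underside. Tray axes: x from the open mouth to the closed end, z up; at yaw 0 the mouth faces the robot. Tray about 220 g, loose on the mat.
- tray_mouth (a point): Middle of the floor edge at the tray's open mouth, at (-65, 0, -82) mm from tray_grip in the tray's axes. The tray is plain sheet steel, 130 mm long (x), 90 wide (y; 96 over the straps), floor 3 mm thick, walls 25 mm high on both long sides and the +x end, none at the mouth. The fittings slide off when it is tipped some 30 to 45 degrees, mouth down.
- mat: Flat brown cork mat fixed to the worktop, 170 mm (its x) by 130 mm (its y), 3 mm thick; origin at the centre of its underside. The tray starts on it and must finish in its middle, either way round; the tray's handle point then stands 88 mm above the worktop.
- bin: Open square parts bin of plain aluminium, outside 150 x 150 mm, 60 mm high (rolled rim to 63 mm), walls and floor 4 mm, empty; loose, 900 g. Origin at the centre of its underside, x and y along its sides, z up. Fixed instruments up to 0.4 m tall stand behind the work: keep tray and gripper at x below 0.62 m.
- fit_large_c (a point): Centre of the large double-ended brass threaded adapter lying in the tray: 45 mm long (its y), hexagon 24 mm across, 21 mm high, about 70 g.
- fit_small_c (a point): Centre of the small double-ended grey steel adapter lying in the tray: 45 mm long (its y), hexagon 19 mm across, 17 mm high, about 50 g.
- fit_plug_c (a point): Centre of the short brass hexagon plug standing in the tray: 19 x 22 mm, 22 mm high, about 40 g.
- oil: Bystander: upright oil bottle with a red tip, 35 mm across, 112 mm high; origin at the centre of its underside.
- weight: Bystander: small plain cylindrical weight with a knob, 26 mm across, 43 mm high; origin at the centre of its underside.
- tin: Bystander: round flat tin with a green lid, 69 mm across, 24 mm high; origin at the centre of its underside.
- gauge: Bystander: round black-cased pressure gauge with a white dial, lying on its back, 168 x 138 mm with its stem, 47 mm high; origin at the centre of its underside.

How it is judged:
By the outcome, as a careful person would: the job done as asked, in the order asked, and still so for the second after the job is handed in, with the robot touching nothing.
It also fails if it takes over 64 s, if anything falls off the work surface, if the arm or the gripper's body presses on something with over 40 N, if the wrist force passes 120 N, or if a joint passes its speed limit or range.

### The arm

A 6-joint arm with a two-finger parallel gripper is mounted at the origin on a cart in front of the work surface, level with it; the furniture and walls round the work are solid. World frame = base frame: x ahead of the robot, y to its left, z up, the work surface at z = 0. Lengths are in m, angles in rad, forces in N, time in s.
With the tool pointing down it reaches from about 0.35 to 0.775 m from the base axis. Payload 7.3 kg.
Tool frame: the origin (TCP) lies between the finger pads; the fingertips stand 14 mm ahead of it and the grasp point (between the pads) lies 5 mm behind it; z points along the fingers, y is the direction in which the jaws open and shut (so a half turn about z gives the same grasp; the last joint's range is limited). The gripper opens to 92 mm and grips with 3 to 60 N. Pads are 19 mm wide; open, the fingers measure 130 mm over their backs; the gripper's body (75 mm by 190 mm) begins 47 mm behind the grasp point.
Start: joints at [-1.284, 0.342, 1.524, -0, 1.275, -0.146], TCP at [0.22, -0.477, 0.241] pointing down, gripper open.
Joint ranges: [-2.53, 2.53], [-0.77, 2.02], [0.04, 2.7], [-1, 4.14], [0.28, 2.66], [-3.11, 3.11]. Speed limits (rad/s): [2.57, 2.57, 3.14, 3.14, 3.14, 3.14].

### API

Orientations are given as [roll, pitch, yaw] about the fixed x, y, z axes, in that order (R = Rz(yaw) Ry(pitch) Rx(roll)).
In Python, from cell import robot gives the robot as it stands.
- The arm moves only by the shell command python3 -m creep 'ROWS' [FORCE]. ROWS is JSON, a list that holds one entry, the list of rows, each a list of 7 numbers: the shift along the tool's x, y, z in cm, then the turn, a rotation vector about the tool's x, y, z in degrees, then the gripper command: -1 is shut, 1 is fully open, values between are in proportion. In form: [[[tx, ty, tz, wx, wy, wz, gripper], ...]]. A call has 1 to 8 rows; each row is the pose to reach, as a shift and turn from the pose measured when the call began, along the tool's axes at that moment; what a row does not reach only later rows make up. A row lasts 1/10 s, in which the tool goes at most 50 mm and 8.59 degrees, less where a joint would pass 70% of its speed; a pose out of reach is approached as far as the arm can. A call with a gripper value outside its range is refused whole. The fingers move at their own pace and stop on an object; FORCE is the grip in N (left out, the last holds). Time passes only in rows, so rows that repeat a pose let the fingers close. It gives the time, the measured TCP pose, the force and the opening at its end, in the units of the state.
- robot.observe(): the state, without advancing time (a new reading comes with each control period).
- robot.read_camera(name): name is "side" or "top" or "wrist"; returns the picture (400x640x3 uint8, red, green, blue); there is no depth.
- robot.camera_params(name): a dict with "camera_matrix" (3x3 intrinsics, pixels), "R" (3x3) and "t" (3): a world point X has camera coordinates R X + t. Camera axes: x right, y down, z forward; pixel columns grow to the right and rows downward; lengths in m; the calibration is good to about 2 mm. A picture is of the moment at which its call begins: read the wrist's pose just before it. camera_params takes no time and is no camera call; for the wrist camera it gives the pose at the moment of the call.
- robot.hand_in(): hands the job in, once; it reports no verdict.
Trained networks look in the newest picture that a camera, given by its name, has taken for a name from the list of things; names that differ only in an ending like _2 or _b are one class to them, and where a whole thing is asked for, a point or a joint stands for the part that bears it (a point fixed in the world has none). Each returns a list of dicts, best first, with "score" (0 to 1); they miss things now and then, are a little off and sometimes report something else, mostly with a low value. They report only what shows in the picture. A call takes as long as a camera call.
- robot.look_for(camera, label): "centre" ([x, y, z] in m, in the coordinates of the camera as it stood for that picture, good to about 4 mm: the middle of the surface that is visible of it).
- robot.masks_of(camera, label): "mask" (400x640 bool, what is visible of it).
The state is a dict: "time": time; "qpos": joint angles; "qvel": joint speeds; "joint_efforts": joint torques, N m; "tool_pos": TCP position; "tool_rot": TCP orientation; "contact_force": force on the tool from outside, world axes, zero at the start; "torque": the same for the moment, N m; "opening": finger opening in m.
Only numpy, scipy, OpenCV 4.12 (cv2) and the standard library are available. Lean on these libraries where they do the work, as an engineer would, in place of code of your own. Each camera call takes 0.05 s, during which the arm holds its last target.

## Working session

There is one attempt and no reset: what is moved stays moved. The work goes in short steps, Python scripts to look and compute and a shell command to move; the robot and the scene stay as the last step left them, time stands still between calls to the robot, and variables do not carry over. Pictures are saved under pics/ and viewed, and the job is handed in when it is done.

```bash
ls; mkdir -p pics
python3 - <<'E'
from cell import robot
import cv2,numpy as np
print(robot.observe())
for c in("top","side"):
    im=robot.read_camera(c); cv2.imwrite(f"pics/{c}0.png",im[:,:,::-1])
    p=robot.camera_params(c); R=np.array(p["R"]);t=np.array(p["t"])
    for n in ["tray_grip","tray_mouth","mat","bin","fit_large_c","fit_small_c","fit_plug_c","oil","weight","tin","gauge"]:
        for d in robot.look_for(c,n)[:2]:
            print(c,n,round(d["score"],2),np.round(R.T@(np.array(d["centre"])-t),3))
E
```

```text
pics
{'time': 0.0, 'qpos': array([-1.28396019e+00,  3.42740147e-01,  1.52500563e+00, -9.07253385e-06,
        1.27538900e+00, -1.45995310e-01]), 'qvel': array([-4.63715879e-04,  1.16131791e-03, -2.25925538e-03, -3.07770277e-05,
       -1.06696455e-03,  1.91861824e-03]), 'joint_efforts': array([ 1.08306347e-03, -4.31236660e+01, -2.44221604e+01,  7.19236792e-02,
        5.59701410e-02, -1.09149125e-04]), 'tool_pos': array([ 0.22011936, -0.47620956,  0.24003988]), 'tool_rot': array([-3.14006568e+00, -2.15760208e-04,  4.32833931e-01]), 'contact_force': array([-0.16179207, -0.49945062, -0.04361643]), 'torque': array([-0.06265115, -0.01322753, -0.00375424]), 'opening': 0.09200733844529216}
top tray_grip 0.91 [0.518 0.201 0.005]
top tray_mouth 0.88 [0.516 0.196 0.006]
top mat 0.8 [0.473 0.231 0.002]
top bin 0.93 [ 0.502 -0.178  0.001]
top fit_large_c 0.56 [0.491 0.019 0.029]
top fit_large_c 0.39 [0.547 0.219 0.025]
top weight 0.47 [0.393 0.015 0.023]
top tin 0.54 [0.392 0.013 0.026]
top gauge 0.93 [0.523 0.528 0.046]
top gauge 0.23 [0.395 0.01  0.024]
side tray_grip 0.6 [0.523 0.204 0.021]
side tray_mouth 0.73 [0.525 0.205 0.02 ]
side mat 0.8 [ 0.487  0.241 -0.   ]
side bin 0.69 [ 0.506 -0.105  0.029]
side fit_large_c 0.59 [0.569 0.184 0.022]
side fit_large_c 0.5 [0.548 0.216 0.025]
side fit_plug_c 0.35 [0.398 0.028 0.018]
side fit_plug_c 0.34 [0.526 0.541 0.04 ]
side oil 0.86 [0.633 0.034 0.044]
side oil 0.47 [0.522 0.202 0.02 ]
side tin 0.67 [0.524 0.203 0.021]
side tin 0.62 [0.397 0.026 0.019]
side gauge 0.93 [0.529 0.544 0.041]
side gauge 0.42 [0.52  0.203 0.022]
```

View pics/top0.png

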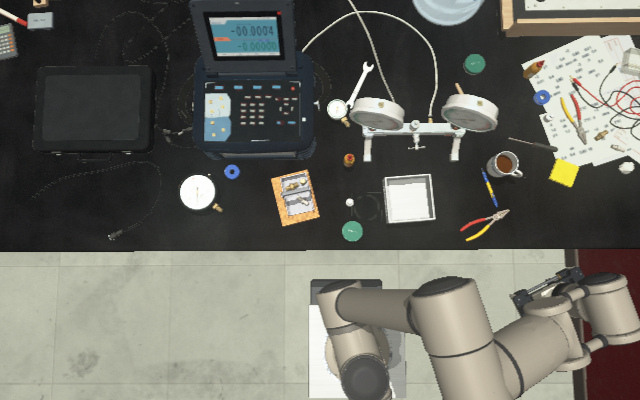

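View pics/side0.png

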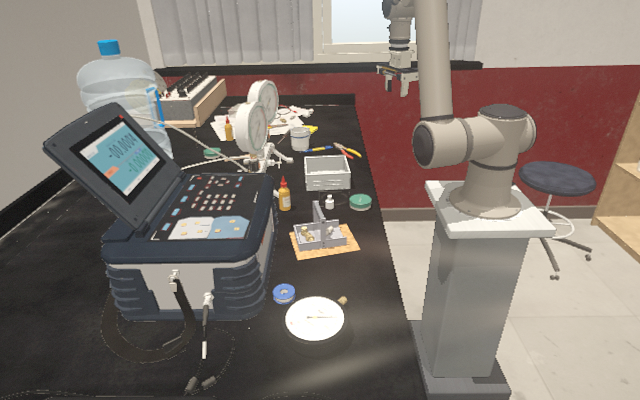

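```bash
cat > h.py <<'E'
from cell import robot
import cv2,numpy as np
def cam(c):
    p=robot.camera_params(c); return np.array(p["camera_matrix"]),np.array(p["R"]),np.array(p["t"])
def pix2w(c,uv,z,P=None):
    K,R,t=P or cam(c); uv=np.atleast_2d(np.asarray(uv,float))
    d=np.c_[uv,np.ones(len(uv))]@np.linalg.inv(K).T@R   # R^T K^-1 p
    o=-R.T@t
    return o+d*((z-o[2])/d[:,2])[:,None]
def w2pix(c,X,P=None):
    K,R,t=P or cam(c); x=(np.atleast_2d(X)@R.T+t)@K.T; return x[:,:2]/x[:,2:]
E
python3 - <<'E'
from h import *
a=cv2.imread("pics/top0.png")[155:255,255:455]; cv2.imwrite("pics/topz.png",cv2.resize(a,None,fx=4,fy=4,interpolation=cv2.INTER_CUBIC))
a=cv2.imread("pics/side0.png")[140:270,270:400]; cv2.imwrite("pics/sidez.png",cv2.resize(a,None,fx=4.5,fy=4.5,interpolation=cv2.INTER_CUBIC))
for n,z in [("mat",.003),("bin",.063),("tray_grip",.03)]:
    robot.read_camera("top")
    m=robot.masks_of("top",n)[0]; k=m["mask"].astype(np.uint8)
    c=max(cv2.findContours(k,0,1)[0],key=cv2.contourArea)
    ((b))=cv2.boxPoints(cv2.minAreaRect(c)); w=pix2w("top",b,z)
    print(n,m["score"],b.tolist(),"\n",np.round(w,3).tolist(),w.mean(0))
    e=np.diff(np.r_[w,w[:1]],axis=0); print(np.linalg.norm(e,axis=1),np.degrees(np.arctan2(e[:,1],e[:,0])))
print(-cam("top")[1].T@cam("top")[2],-cam("side")[1].T@cam("side")[2])
E
```

```text
mat 0.63 [[269.4962463378906, 177.9841766357422], [308.4425354003906, 168.89671325683594], [319.8166198730469, 217.6427764892578], [280.8703308105469, 226.73023986816406]] 
 [[0.578, 0.291, 0.003], [0.609, 0.156, 0.003], [0.44, 0.118, 0.003], [0.41, 0.251, 0.003]] [0.50916755 0.20391431 0.003     ]
[0.13770566 0.17267123 0.13597491 0.1725196 ] [ -77.14115082 -167.17864135  102.79177611   13.39616444]
bin 0.7 [[381.3771057128906, 177.14755249023438], [430.2459411621094, 172.70492553710938], [434.5738220214844, 220.31146240234375], [385.7049865722656, 224.75408935546875]] 
 [[0.569, -0.086, 0.063], [0.582, -0.246, 0.063], [0.426, -0.255, 0.063], [0.412, -0.097, 0.063]] [ 0.49713201 -0.17092822  0.063     ]
[0.16100895 0.1566319  0.159079   0.15668144] [ -85.17811551 -176.75520921   94.85458102    3.95121393]
tray_grip 0.71 [[276.4615173339844, 177.3076934814453], [306.6538391113281, 171.2692413330078], [314.4230651855469, 210.1154022216797], [284.2307434082031, 216.1538543701172]] 
 [[0.576, 0.263, 0.03], [0.596, 0.161, 0.03], [0.464, 0.136, 0.03], [0.444, 0.237, 0.03]] [0.51991832 0.19922739 0.03      ]
[0.10398877 0.13426596 0.10294934 0.13420845] [ -78.99192327 -168.94615885  100.97336976   11.49762409]
[0.3567586  0.09786821 1.42067248] [0.49954803 1.09473672 0.62813507]
```

View pics/topz.png

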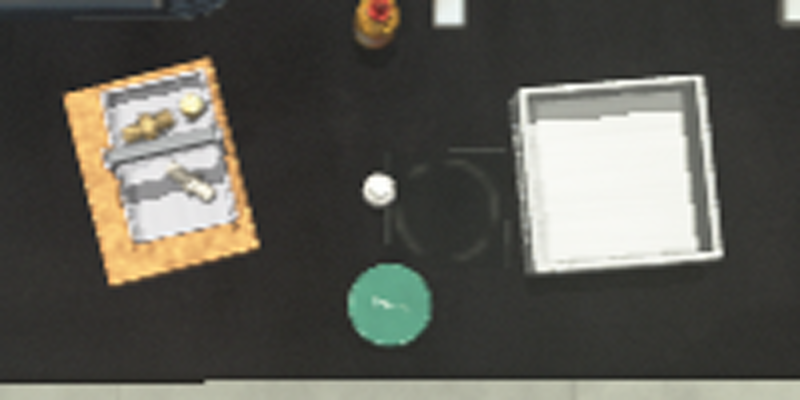

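View pics/sidez.png

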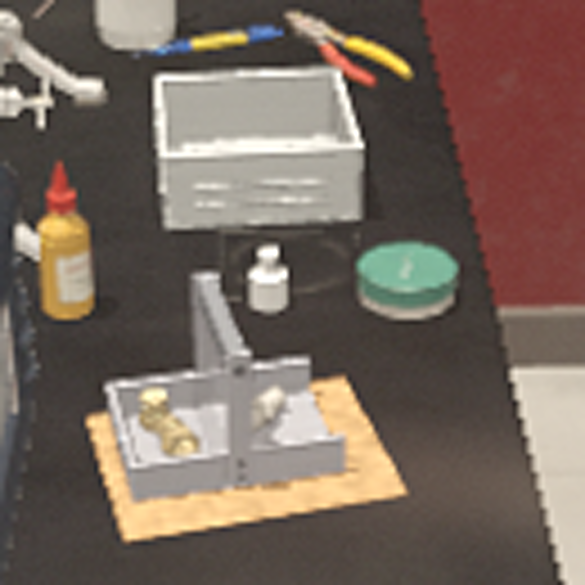

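```bash
cat >> h.py <<'E'
from scipy.spatial.transform import Rotation as Ro
def toolR(yaw,tilt=0):
    """tray yaw deg, tilt deg mouth down; returns tool rotation. tray axes: x_t=tool y, z_t=-tool z"""
    T=Ro.from_euler('z',yaw,degrees=True)*Ro.from_euler('y',-tilt,degrees=True)
    return T*Ro.from_matrix(np.array([[0,1,0],[1,0,0],[0,0,-1.]]))
def shift(pos,R):
    s=robot.observe(); R0=Ro.from_euler('xyz',s["tool_rot"])
    d=R0.inv().apply(np.array(pos)-s["tool_pos"])*100; w=(R0.inv()*R).as_rotvec(degrees=True)
    print("t",round(s["time"],2),"shift cm",np.round(d,2),"turn",np.round(w,2)); return d,w
E
python3 -c "
from h import *
shift([.50,.2,.26],toolR(12))"
```

```text
t 1.5 shift cm [ 53.78 -49.69  -1.93] turn [  0.    0.  -77.2]
```

```bash
python3 -m creep '[[[13.4,-12.4,-0.5,0,0,-19,1],[13.4,-12.4,-0.5,0,0,-19,1],[26.9,-24.8,-1,0,0,-39,1],[26.9,-24.8,-1,0,0,-39,1],[26.9,-24.8,-1,0,0,-39,1],[40,-37,-1.5,0,0,-58,1],[40,-37,-1.5,0,0,-58,1],[53.8,-49.7,-1.9,0,0,-77,1]]]' 55; python3 -c "
from h import *
shift([.50,.2,.26],toolR(12))"
```

```text
time: 2.3
tool_pos: [0.3734, -0.1052, 0.252]
tool_rot: [3.14, 0.001, 1.569]
contact_force: [0.9, -0.8, -0.9]
opening: 0.0919
t 2.3 shift cm [30.54 12.61 -0.81] turn [  0.06   0.04 -12.09]
```

```bash
python3 -m creep '[[[30.5,12.6,-0.8,0,0,-12,1],[30.5,12.6,-0.8,0,0,-12,1],[30.5,12.6,-0.8,0,0,-12,1],[30.5,12.6,-0.8,0,0,-12,1],[30.5,12.6,-0.8,0,0,-12,1],[30.5,12.6,-0.8,0,0,-12,1],[30.5,12.6,-0.8,0,0,-12,1],[30.5,12.6,-0.8,0,0,-12,1]]]'
python3 - <<'E'
from h import *
P=cam("wrist"); print(robot.observe()["tool_pos"],-P[1].T@P[2],P[1][2])
im=robot.read_camera("wrist"); cv2.imwrite("pics/w1.png",im[:,:,::-1])
for n in ["tray_grip","mat","fit_large_c","fit_small_c","fit_plug_c"]:
    for d in robot.look_for("wrist",n)[:2]: print(n,round(d["score"],2),np.round(P[1].T@(np.array(d["centre"])-P[2]),3))
E
```

```text
time: 3.1
tool_pos: [0.5007, 0.203, 0.2594]
tool_rot: [3.14, -0.0, 1.783]
contact_force: [0.0, -0.8, -0.3]
opening: 0.092
[0.5006578  0.20301764 0.25939584] [0.4865057 0.2673639 0.4036364] [ 0.05243711 -0.23828743 -0.96977804]
tray_grip 0.68 [0.52  0.198 0.002]
mat 0.8 [0.465 0.245 0.006]
fit_large_c 0.78 [0.545 0.21  0.022]
fit_small_c 0.82 [0.502 0.178 0.017]
fit_plug_c 0.48 [0.56  0.184 0.025]
fit_plug_c 0.43 [0.521 0.2   0.006]
```

View pics/w1.png

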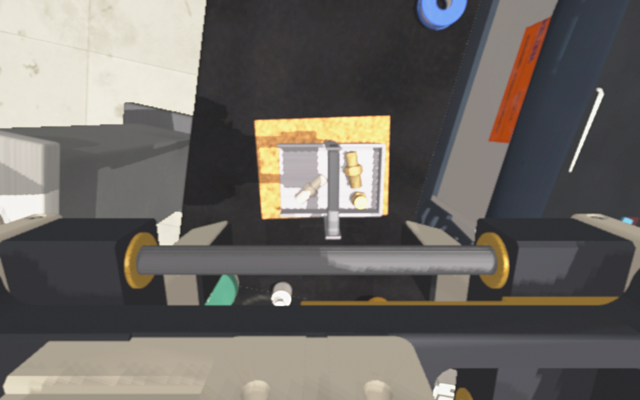

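Run:
```python
from h import *
a=cv2.imread("pics/w1.png")[105:245,240:410]; cv2.imwrite("pics/w1z.png",cv2.resize(a,None,fx=4.2,fy=4.2,interpolation=cv2.INTER_CUBIC))
```

```text
(no output)
```

View pics/w1z.png

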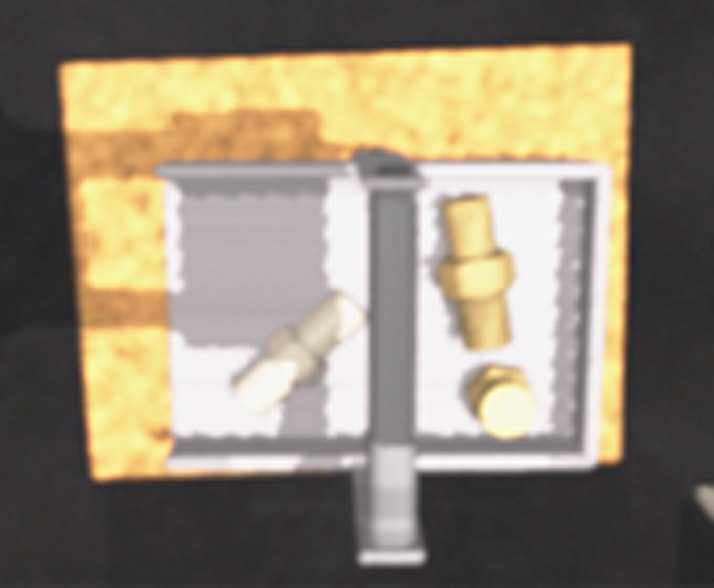

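Run:
```python
from h import *
f=lambda l:np.array(l)/4.2+[240,105]
b=pix2w("wrist",f([(393,182),(392,552)]),.098); print("bar",b.round(4),b.mean(0),np.linalg.norm(b[1]-b[0]))
d=b[0]-b[1];print(np.degrees(np.arctan2(-d[0],d[1])))
m=pix2w("wrist",f([(58,62),(632,42),(622,462),(93,480)]),.003);print("mat",m.round(4),m.mean(0))
e=np.diff(np.r_[m,m[:1]],axis=0); print(np.linalg.norm(e,axis=1),np.degrees(np.arctan2(e[:,1],e[:,0])))
w=pix2w("wrist",f([(158,168),(612,162),(600,468),(168,465)]),.031);print("walls",w.round(4),w.mean(0))
e=np.diff(np.r_[w,w[:1]],axis=0); print(np.linalg.norm(e,axis=1),np.degrees(np.arctan2(e[:,1],e[:,0])))
c=w.mean(0);c[2]=.093;shift(c,toolR(11))
```

```text
bar [[0.5091 0.2366 0.098 ]
 [0.5291 0.1463 0.098 ]] [0.51910827 0.19146797 0.098     ] 0.09250069207895921
12.481520699145074
mat [[0.4101 0.2427 0.003 ]
 [0.5771 0.2837 0.003 ]
 [0.6086 0.1558 0.003 ]
 [0.442  0.1146 0.003 ]] [0.50944418 0.19920006 0.003     ]
[0.17192185 0.13174871 0.17158491 0.13205119] [  13.78627831  -76.19146209 -166.11290492  103.95480078]
walls [[0.4479 0.221  0.031 ]
 [0.5739 0.2492 0.031 ]
 [0.594  0.1601 0.031 ]
 [0.4664 0.1343 0.031 ]] [0.52053057 0.19112026 0.031     ]
[0.12910238 0.09135544 0.13019837 0.08868744] [  12.59718698  -77.26741974 -168.57868114  102.04630231]
t 3.4 shift cm [-1.12  1.87 16.72] turn [0.06 0.06 0.82]
```

```bash
python3 -m creep '[[[-1.1,1.9,4,0,0,0,1],[-1.1,1.9,8,0,0,0,1],[-1.1,1.9,12,0,0,0,1],[-1.1,1.9,14.5,0,0,0,1],[-1.1,1.9,16.5,0,0,0,1],[-1.1,1.9,17.7,0,0,0,1],[-1.1,1.9,17.7,0,0,0,1],[-1.1,1.9,17.7,0,0,0,1]]]'
python3 - <<'E'
from h import *
im=robot.read_camera("wrist"); cv2.imwrite("pics/w2.png",im[:,:,::-1])
shift([.520,.1915,.083],toolR(12.3))
E
```

```text
time: 4.2
tool_pos: [0.5213, 0.1911, 0.0841]
tool_rot: [3.139, 0.001, 1.776]
contact_force: [0.8, 1.2, -0.2]
opening: 0.0918
t 4.25 shift cm [ 0.06 -0.15  0.15] turn [ 0.18  0.06 -0.51]
```

View pics/w2.png

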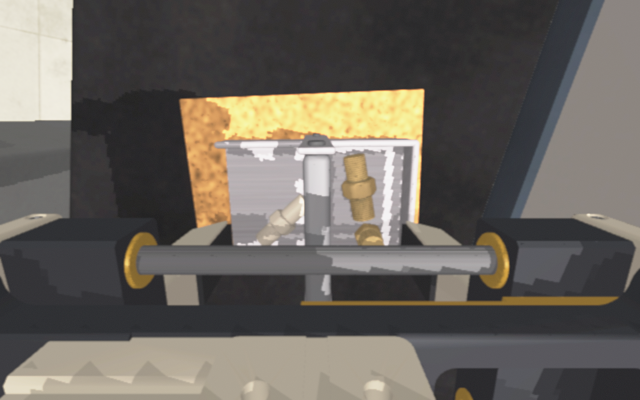

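The bar (col ~317, rows 150–300) is between the two fingers, centred at 440/190 ±. Closing.

```bash
python3 -m creep '[[[0.1,-0.1,0.1,0,0,0,0],[0.1,-0.1,0.1,0,0,0,-0.4],[0.1,-0.1,0.1,0,0,0,-1],[0.1,-0.1,0.1,0,0,0,-1],[0.1,-0.1,0.1,0,0,0,-1],[0.1,-0.1,0.1,0,0,0,-1],[0.1,-0.1,0.1,0,0,0,-1],[0.1,-0.1,0.1,0,0,0,-1]]]' 55
python3 - <<'E'
from h import *
shift([.520,.1915,.2],toolR(12.3))
E
```

```text
time: 5.05
tool_pos: [0.5204, 0.192, 0.0834]
tool_rot: [3.139, 0.001, 1.777]
contact_force: [0.2, -0.2, -0.7]
opening: 0.0323
t 5.05 shift cm [-6.000e-02 -1.000e-02 -1.166e+01] turn [ 0.18  0.06 -0.5 ]
```

```bash
python3 -m creep '[[[0,0,0,0,0,0,-1],[0,0,0,0,0,0,-1],[0,0,0,0,0,0,-1],[0,0,0,0,0,0,-1],[0,0,0,0,0,0,-1],[0,0,0,0,0,0,-1]]]' 55
```

```text
time: 5.65
tool_pos: [0.5206, 0.192, 0.0834]
tool_rot: [3.138, 0.001, 1.777]
contact_force: [2.3, -0.2, -0.0]
opening: 0.0114
```

```bash
python3 -m creep '[[[0,0,-0.5,0,0,0,-1],[0,0,-1.5,0,0,0,-1],[0,0,-3,0,0,0,-1],[0,0,-4.5,0,0,0,-1],[0,0,-6,0,0,0,-1],[0,0,-7.5,0,0,0,-1],[0,0,-9,0,0,0,-1],[0,0,-10,0,0,0,-1]]]'
python3 - <<'E'
from h import *
im=robot.read_camera("wrist"); cv2.imwrite("pics/w3.png",im[:,:,::-1])
im=robot.read_camera("side"); cv2.imwrite("pics/s3.png",cv2.resize(im[120:290,240:430,::-1],None,fx=3.4,fy=3.4))
print(robot.observe()["contact_force"])
E
```

```text
time: 6.45
tool_pos: [0.5202, 0.1921, 0.185]
tool_rot: [3.137, 0.001, 1.777]
contact_force: [0.1, 1.0, -3.5]
opening: 0.0114
[ 0.53606732 -0.17884475 -4.17832942]
```

View pics/s3.png

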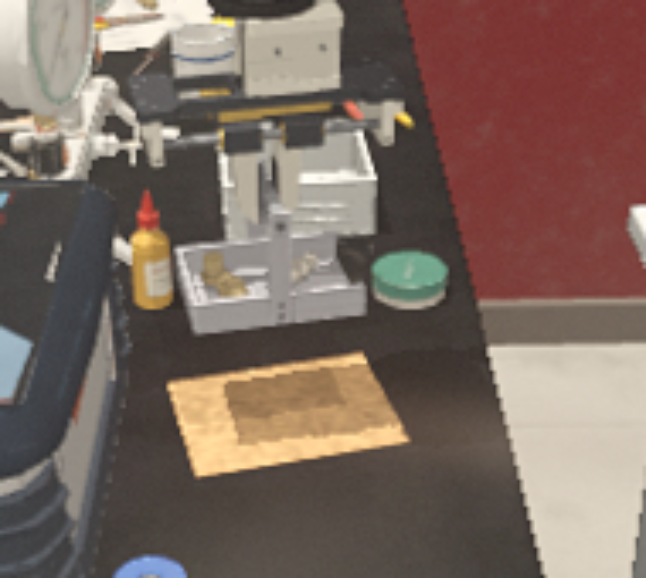

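View pics/w3.png

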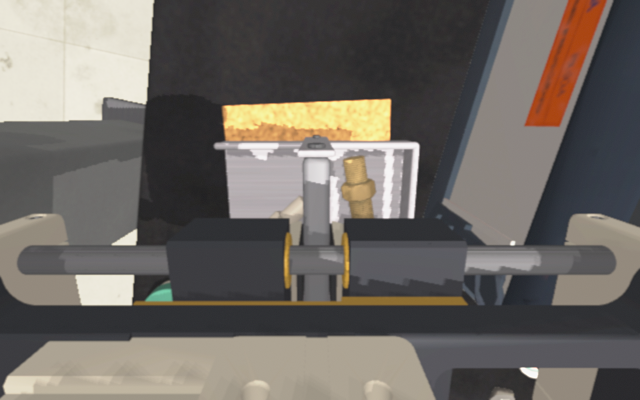

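Run:
```python
from h import *
shift([.52,-.171,.20],toolR(-5))
```

```text
t 6.55 shift cm [-35.54  -7.49  -1.5 ] turn [ 0.37  0.   16.8 ]
```

```bash
python3 -m creep '[[[-0.7,-0.1,-0.4,0,0,0.5,-1],[-2,-0.4,-0.8,0,0,1.2,-1],[-4,-0.8,-1.2,0,0,2.2,-1],[-6,-1.2,-1.5,0,0,3.2,-1],[-8.5,-1.8,-1.5,0,0,4.3,-1],[-11,-2.3,-1.5,0,0,5.5,-1],[-13,-2.7,-1.5,0,0,6.5,-1],[-14.5,-3,-1.5,0,0,7,-1]]]'
python3 - <<'E'
from h import *
shift([.52,-.171,.20],toolR(-5))
E
```

```text
time: 7.35
tool_pos: [0.5205, 0.0419, 0.1998]
tool_rot: [3.136, 0.001, 1.652]
contact_force: [0.9, 0.5, -4.2]
opening: 0.0119
t 7.35 shift cm [-2.122e+01 -1.780e+00 -2.000e-02] turn [0.31 0.   9.65]
```

```bash
python3 -m creep '[[[-2,-0.2,0,0,0,1,-1],[-4.5,-0.4,0,0,0,2.2,-1],[-7,-0.6,0,0,0,3.4,-1],[-10,-0.8,0,0,0,4.8,-1],[-13,-1.1,0,0,0,6.2,-1],[-16,-1.3,0,0,0,7.6,-1],[-18.5,-1.6,0,0,0,8.7,-1],[-20,-1.7,0,0,0,9.3,-1]]]'
python3 - <<'E'
from h import *
robot.read_camera("top")
im=robot.read_camera("top"); cv2.imwrite("pics/t4.png",cv2.resize(im[130:260,240:460,::-1],None,fx=3.5,fy=3.5,interpolation=cv2.INTER_CUBIC))
for n,z in [("mat",.003),("bin",.063)]:
    for m in robot.masks_of("top",n)[:1]:
        c=max(cv2.findContours(m["mask"].astype(np.uint8),0,1)[0],key=cv2.contourArea)
        b=cv2.boxPoints(cv2.minAreaRect(c)); w=pix2w("top",b,z); e=w[1]-w[0]
        print(n,m["score"],w.mean(0),np.degrees(np.arctan2(e[1],e[0])),cv2.minAreaRect(c)[1])
s=shift([.52,-.171,.20],toolR(-5))
E
```

```text
time: 8.15
tool_pos: [0.5192, -0.1611, 0.1996]
tool_rot: [3.137, -0.0, 1.487]
contact_force: [0.5, 0.5, -4.1]
opening: 0.0118
mat 0.89 [0.51084623 0.20546221 0.003     ] -76.2258397980808 (49.2347297668457, 38.07809066772461)
bin 0.56 [ 0.49337943 -0.10419885  0.063     ] -90.4336105923823 (46.0, 11.0)
t 8.35 shift cm [-1.25  0.15 -0.04] turn [ 0.27 -0.08  0.33]
```

View pics/t4.png

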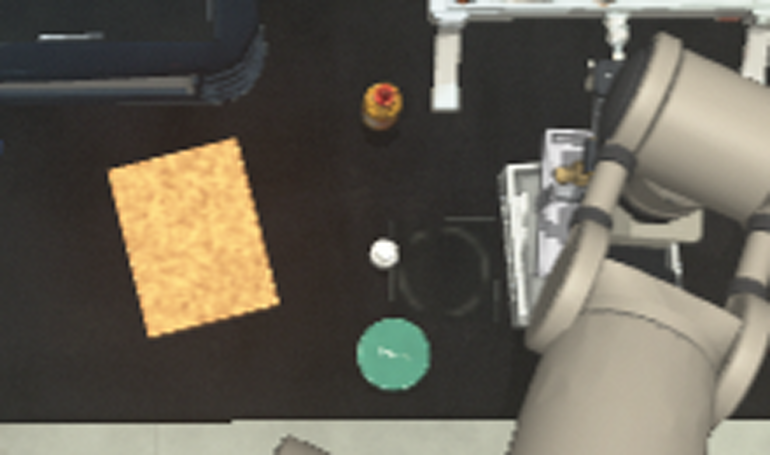

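Run:
```python
from h import *
P=cam("wrist");im=robot.read_camera("wrist"); cv2.imwrite("pics/w5.png",im[:,:,::-1])
for u in w2pix("wrist",[[.422,-.096,.063],[.422,-.246,.063],[.572,-.096,.063],[.572,-.246,.063]]): print(u.round())
P=cam("side");im=robot.read_camera("side"); cv2.imwrite("pics/s5.png",cv2.resize(im[60:250,250:460,::-1],None,fx=3.2,fy=3.2,interpolation=cv2.INTER_CUBIC))
```

```text
[201. 131.]
[226. 282.]
[370. 117.]
[375. 271.]
```

View pics/w5.png

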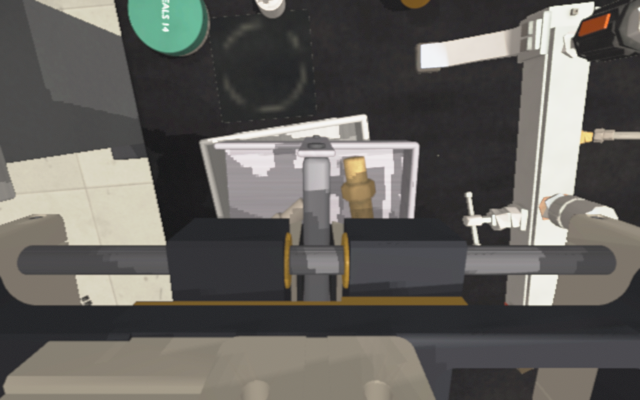

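View pics/s5.png

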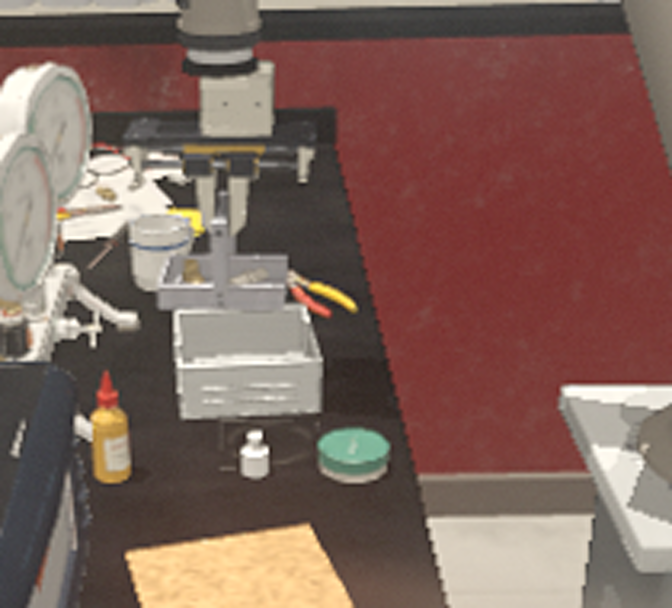

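Run:
```python
from h import *
w=pix2w("wrist",[(203,142),(367,118)],.063);print(w)
e=w[1]-w[0];a=np.arctan2(e[1],e[0]);print(np.degrees(a),np.linalg.norm(e)); n=np.array([np.sin(a),-np.cos(a)])
c=w.mean(0)[:2]+n*.0765;print("bin",c)
c=np.array([.498,-.173])
yaw=-3
for tilt,mx,mz in [(0,.458,.115),(15,.475,.085),(28,.49,.055),(42,.50,.045),(50,.50,.045)]:
    R=toolR(yaw,tilt); g=np.array([mx,-.173,mz])+(R*toolR(0).inv()).apply([.065,0,.082])
    tcp=g+R.apply([0,0,.005]); print(tilt,tcp.round(4)); shift(tcp,R)
    print("closed end",(np.array([mx,-.173,mz])+(R*toolR(0).inv()).apply([.13,0,0])).round(3))
```

```text
[[ 0.42242631 -0.10596519  0.063     ]
 [ 0.56981933 -0.09675942  0.063     ]]
3.573897165335498 0.147680226316072
bin [ 0.50089151 -0.17771353]
0 [ 0.5229 -0.1764  0.192 ]
t 8.45 shift cm [-1.83  0.47  0.77] turn [ 0.29 -0.05 -1.58]
closed end [ 0.588 -0.18   0.115]
15 [ 0.5178 -0.1752  0.1762]
t 8.45 shift cm [-1.76 -0.06  2.35] turn [-14.71   0.15  -1.58]
closed end [ 0.6   -0.18   0.119]
28 [ 0.5112 -0.1741  0.1535]
t 8.45 shift cm [-1.7  -0.74  4.62] turn [-27.71   0.33  -1.56]
closed end [ 0.605 -0.179  0.116]
42 [ 0.4968 -0.1728  0.1457]
t 8.45 shift cm [-1.69 -2.19  5.39] turn [-41.71   0.53  -1.53]
closed end [ 0.596 -0.178  0.132]
50 [ 0.4828 -0.1721  0.1443]
t 8.45 shift cm [-1.73 -3.59  5.52] turn [-49.71   0.64  -1.5 ]
closed end [ 0.583 -0.177  0.145]
```

```bash
python3 -m creep '[[[-1.8,0.4,0.8,-2,0,-1.5,-1],[-2,0.2,1.4,-7,0,-1.5,-1],[-2,0.1,1.9,-11,0,-1.5,-1],[-2,-0.1,2.4,-15,0,-1.5,-1],[-2,-0.3,3.0,-19,0,-1.5,-1],[-2,-0.5,3.7,-23,0,-1.5,-1],[-2,-0.7,4.6,-28,0,-1.5,-1],[-2,-0.7,4.6,-28,0,-1.5,-1]]]' 58
python3 - <<'E'
from h import *
im=robot.read_camera("side"); cv2.imwrite("pics/s6.png",cv2.resize(im[60:250,250:460,::-1],None,fx=3.2,fy=3.2,interpolation=cv2.INTER_CUBIC))
for tilt in (42,50):
    R=toolR(-3,tilt); g=np.array([.5,-.175,.045])+(R*toolR(0).inv()).apply([.065,0,.082])
    shift(g+R.apply([0,0,.005]),R)
E
```

```text
time: 9.25
tool_pos: [0.5088, -0.1747, 0.1517]
tool_rot: [2.652, 0.002, 1.517]
contact_force: [-1.0, 0.4, -5.3]
opening: 0.0115
t 9.3 shift cm [ 0.01 -1.5  -0.  ] turn [-13.93   0.22  -0.02]
t 9.3 shift cm [ 0.01 -2.81 -0.53] turn [-21.93   0.22  -0.  ]
```

View pics/s6.png

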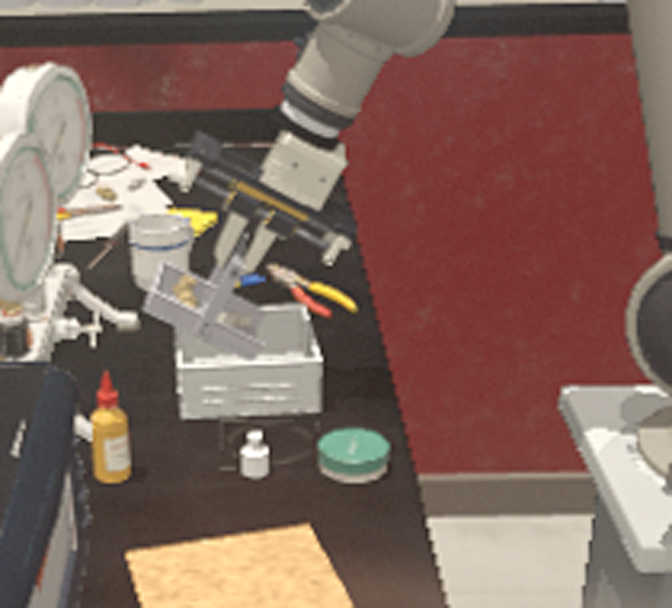

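The tray is tipped 28° with its mouth inside the bin, and the fittings are still in it. Tipping further.

```bash
python3 -m creep '[[[0,-0.4,0,-4,0,0,-1],[0,-0.8,0,-7.5,0,0,-1],[0,-1.1,0,-11,0,0,-1],[0,-1.5,0,-14,0,0,-1],[0,-1.5,0,-14,0,0,-1],[0,-1.5,0,-14,0,0,-1],[0,-1.5,0,-14,0,0,-1],[0,-1.5,0,-14,0,0,-1]]]'
python3 - <<'E'
from h import *
im=robot.read_camera("side"); cv2.imwrite("pics/s7.png",cv2.resize(im[60:250,250:460,::-1],None,fx=3.2,fy=3.2,interpolation=cv2.INTER_CUBIC))
for tilt in (50,):
    R=toolR(-3,tilt); g=np.array([.5,-.175,.045])+(R*toolR(0).inv()).apply([.065,0,.082])
    shift(g+R.apply([0,0,.005]),R)
E
```

```text
time: 10.1
tool_pos: [0.498, -0.175, 0.1466]
tool_rot: [2.406, 0.003, 1.518]
contact_force: [-0.5, -0.1, -2.9]
opening: 0.0115
t 10.15 shift cm [ 0.01 -1.27 -0.84] turn [-7.87  0.17  0.1 ]
```

View pics/s7.png

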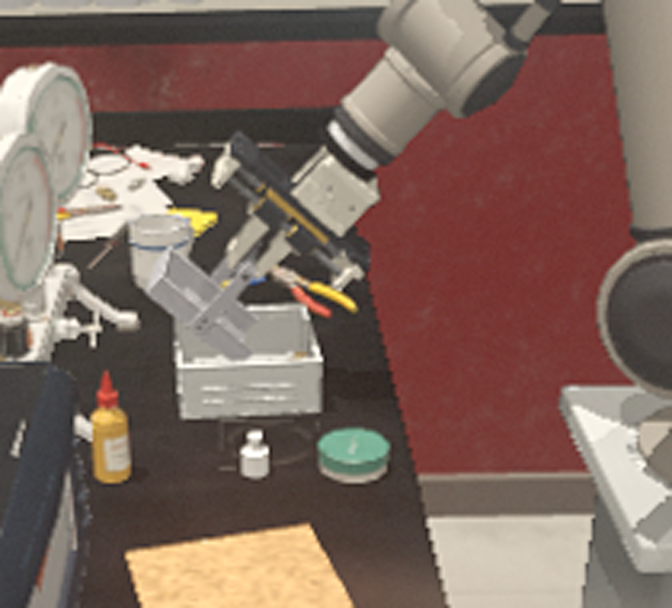

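Run:
```python
from h import *
im=robot.read_camera("wrist"); cv2.imwrite("pics/w7.png",im[:,:,::-1])
for n in ["fit_large_c","fit_small_c","fit_plug_c"]:
    P=cam("wrist")
    for d in robot.look_for("wrist",n)[:2]: print(n,round(d["score"],2),np.round(P[1].T@(np.array(d["centre"])-P[2]),3))
```

```text
fit_large_c 0.63 [ 0.442 -0.148  0.051]
fit_small_c 0.76 [ 0.477 -0.166  0.017]
fit_plug_c 0.53 [ 0.446 -0.189  0.015]
```

View pics/w7.png

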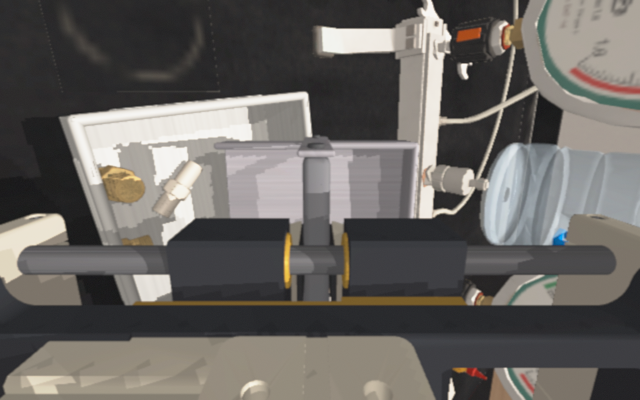

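Run:
```python
from h import *
s=robot.observe(); p=s["tool_pos"];R0=Ro.from_euler('xyz',s["tool_rot"])
shift(p+[0,0,.03],R0);shift(p+[0,0,.08],R0)
shift([.50,-.175,.24],toolR(-3,25))
shift([.51,-.15,.24],toolR(-3,0))
```

```text
t 10.35 shift cm [-0.01  2.01 -2.23] turn [0. 0. 0.]
t 10.35 shift cm [-0.02  5.36 -5.94] turn [0. 0. 0.]
t 10.35 shift cm [-0.03  6.52 -6.78] turn [1.709e+01 2.000e-01 1.000e-02]
t 10.35 shift cm [ 2.52  7.16 -6.21] turn [ 4.209e+01  2.000e-01 -4.000e-02]
```

```bash
python3 -m creep '[[[0,0.7,-0.8,0,0,0,-1],[0,2,-2.2,0,0,0,-1],[0,3.7,-4.1,0,0,0,-1],[0,5.4,-5.9,2,0,0,-1],[0,6.5,-6.8,9,0,0,-1],[0,6.5,-6.8,17,0,0,-1],[0.6,6.7,-6.6,25,0,0,-1],[1.2,6.8,-6.5,33,0,0,-1]]]'
python3 - <<'E'
from h import *
shift([.512,.1988,.22],toolR(13.7))
E
```

```text
time: 11.15
tool_pos: [0.5034, -0.1639, 0.2406]
tool_rot: [2.846, -0.003, 1.52]
contact_force: [1.2, 2.2, -3.6]
opening: 0.0113
t 11.15 shift cm [36.26 -1.58  1.78] turn [ 16.85   2.3  -16.53]
```

```bash
python3 -m creep '[[[2,0,0,5,0,0,-1],[5,-0.2,0.2,10,0.5,-2,-1],[9,-0.4,0.5,15,1,-4,-1],[13,-0.6,0.7,16.8,1.2,-6,-1],[17,-0.8,0.9,16.8,1.4,-8,-1],[21,-1,1.1,16.8,1.6,-10,-1],[25,-1.2,1.3,16.8,1.8,-12,-1],[28,-1.3,1.5,16.8,2,-14,-1]]]'
python3 - <<'E'
from h import *
shift([.5104,.1988,.15],toolR(13.7))
E
```

```text
time: 11.95
tool_pos: [0.5091, 0.1185, 0.2231]
tool_rot: [3.141, -0.001, 1.767]
contact_force: [-0.1, -0.4, -1.6]
opening: 0.0115
t 11.95 shift cm [7.84 1.69 7.32] turn [ 0.05 -0.06 -2.44]
```

```bash
python3 -m creep '[[[2,0.4,1,0,0,-0.6,-1],[4,0.9,3,0,0,-1.2,-1],[6,1.3,5,0,0,-1.8,-1],[7.2,1.6,6.5,0,0,-2.4,-1],[7.8,1.7,7.3,0,0,-2.4,-1],[7.8,1.7,7.3,0,0,-2.4,-1]]]'
python3 - <<'E'
from h import *
im=robot.read_camera("wrist"); cv2.imwrite("pics/w8.png",im[:,:,::-1])
im=robot.read_camera("side"); cv2.imwrite("pics/s8.png",cv2.resize(im[120:290,240:430,::-1],None,fx=3.4,fy=3.4,interpolation=cv2.INTER_CUBIC))
R=toolR(13.7);g=np.array([.5104,.1988,.155])
for z in(.155,): 
  tr=R*toolR(0).inv()
  print("predicted tray corners px",w2pix("wrist",g+tr.apply([[-.065,.045,-.057],[.065,.045,-.057],[-.065,.045,-.085],[.065,.045,-.085]])).round(1))
  print(w2pix("side",g+tr.apply([[-.065,.045,-.085],[.065,.045,-.085]])).round(1))
shift([.5104,.1988,.0845],R)
E
```

```text
time: 12.55
tool_pos: [0.5098, 0.1987, 0.1491]
tool_rot: [-3.14, -0.001, 1.81]
contact_force: [-0.7, -0.7, -2.2]
opening: 0.0116
predicted tray corners px [[213.  149.3]
 [418.6 149.2]
 [225.6 145.3]
 [406.1 145.2]]
[[351.8 223. ]
 [303.1 230.2]]
t 12.65 shift cm [ 0.09 -0.03  6.62] turn [ 0.07 -0.03 -0.06]
```

View pics/w8.png

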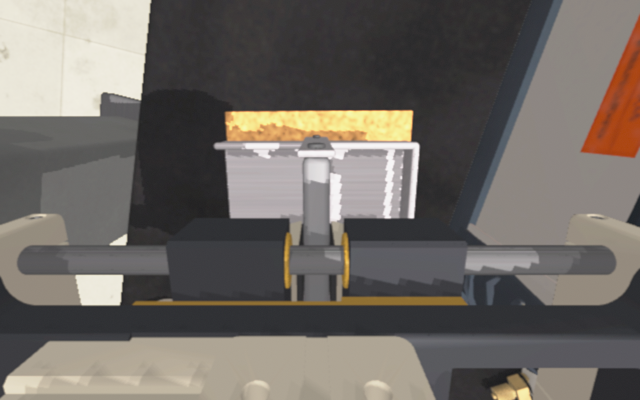

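View pics/s8.png

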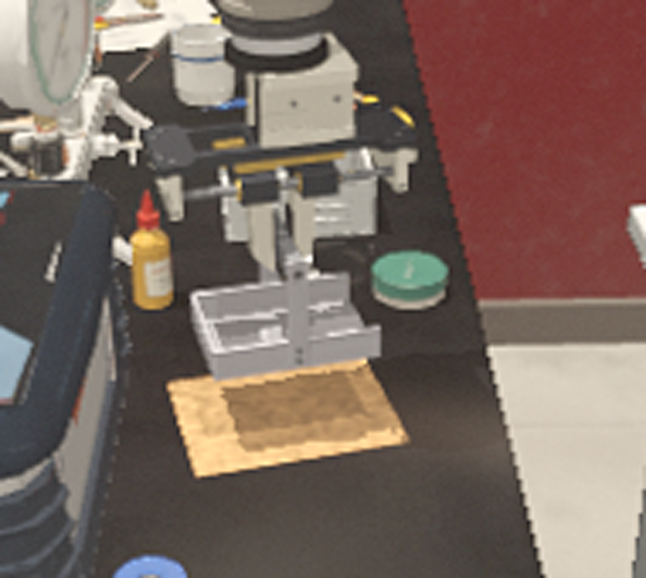

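Run:
```python
from h import *
T=Ro.from_euler('z',13.7,degrees=True)
m=pix2w("wrist",[(226,111),(412,110)],.003); w=pix2w("wrist",[(214,143.5),(419,142.5)],.0155+.0827)
print(T.inv().apply(m),T.inv().apply(w)); 
print("mat ctr",T.apply(T.inv().apply(m).mean(0)-[0,.065,0]),"tray ctr",T.apply(T.inv().apply(w).mean(0)-[0,.045,0]))
```

```text
[[0.46120488 0.14232728 0.003     ]
 [0.63045458 0.14311345 0.003     ]] [[0.47894216 0.12091055 0.0982    ]
 [0.60783257 0.12145229 0.0982    ]]
mat ctr [0.51189325 0.20478246 0.003     ] tray ctr [0.50988485 0.20270885 0.0982    ]
```

```bash
python3 -m creep '[[[0.1,0.1,1.5,0,0,0,-1],[0.2,0.1,3,0,0,0,-1],[0.2,0.1,4.5,0,0,0,-1],[0.2,0.1,5.5,0,0,0,-1],[0.2,0.1,6.2,0,0,0,-1],[0.2,0.1,6.5,0,0,0,-1],[0.2,0.1,6.6,0,0,0,-1],[0.2,0.1,6.6,0,0,0,-1]]]'
python3 - <<'E'
from h import *
shift([.5118,.1998,.0834],toolR(13.7)); print(robot.observe()["contact_force"])
E
```

```text
time: 13.45
tool_pos: [0.5118, 0.2002, 0.0851]
tool_rot: [3.14, -0.0, 1.809]
contact_force: [0.2, 0.6, -2.7]
opening: 0.0119
t 13.45 shift cm [-0.04 -0.    0.17] turn [ 0.11 -0.03 -0.07]
[ 0.21367227  0.58021399 -2.71805559]
```

```bash
python3 -m creep '[[[0,0,0.1,0,0,0,-1],[0,0,0.15,0,0,0,-1],[0,0,0.2,0,0,0,-1],[0,0,0.2,0,0,0,-1]]]'
python3 - <<'E'
from h import *
print(robot.observe()["contact_force"])
im=robot.read_camera("side"); cv2.imwrite("pics/s9.png",cv2.resize(im[170:280,280:400,::-1],None,fx=5,fy=5,interpolation=cv2.INTER_CUBIC))
E
```

```text
time: 13.85
tool_pos: [0.5119, 0.2003, 0.0834]
tool_rot: [3.139, -0.001, 1.809]
contact_force: [-0.5, 0.5, 1.0]
opening: 0.0114
[-0.47860462  0.45031857  1.02973272]
```

View pics/s9.png

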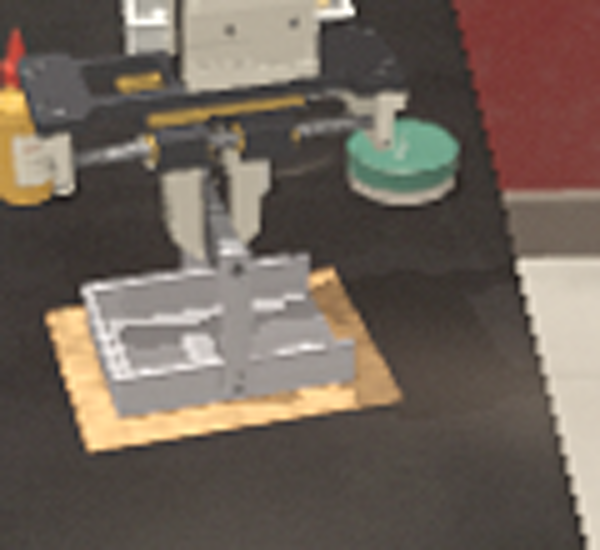

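```bash
python3 -m creep '[[[0,0,0,0,0,0,-0.6],[0,0,0,0,0,0,-0.4],[0,0,0,0,0,0,-0.2],[0,0,0,0,0,0,0],[0,0,0,0,0,0,0.2],[0,0,0,0,0,0,0.4],[0,0,0,0,0,0,0.4],[0,0,0,0,0,0,0.4]]]'; python3 -m creep '[[[0,0,-1,0,0,0,0.4],[0,0,-3,0,0,0,0.4],[0,0,-6,0,0,0,0.4],[0,0,-10,0,0,0,0.4],[0,0,-14,0,0,0,0.4],[0,0,-17,0,0,0,0.4],[0,0,-17,0,0,0,0.4],[0,0,-17,0,0,0,0.4]]]'
python3 - <<'E'
from h import *
im=robot.read_camera("wrist")[:,:,::-1]; cv2.imwrite("pics/w10.png",im)
a=im[95:235,230:410]; cv2.imwrite("pics/w10z.png",cv2.resize(a,None,fx=4.2,fy=4.2,interpolation=cv2.INTER_CUBIC))
import json
p=robot.camera_params("wrist"); json.dump({k:np.array(v).tolist() for k,v in p.items()},open("w10.json","w"))
E
```

```text
time: 14.7
tool_pos: [0.5119, 0.2003, 0.0834]
tool_rot: [3.139, -0.001, 1.809]
contact_force: [0.6, 0.2, 0.2]
opening: 0.0639
time: 15.5
tool_pos: [0.5115, 0.2002, 0.2543]
tool_rot: [3.137, -0.001, 1.809]
contact_force: [0.2, 0.3, -0.9]
opening: 0.0642
```

View pics/w10z.png

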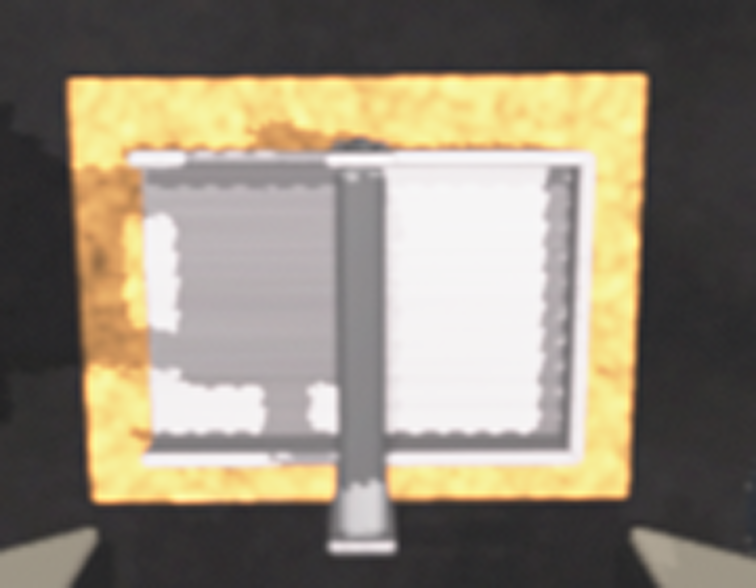

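Run:
```python
from h import *
f=lambda l:np.array(l)/4.2+[230,95]
T=Ro.from_euler('z',13.8,degrees=True)
m=T.inv().apply(pix2w("wrist",f([(66,77),(649,72),(629,497),(94,502)]),.003))
w=T.inv().apply(pix2w("wrist",f([(126,152),(597,151),(583,464),(140,464)]),.031))
print(m.round(4),"\n",w.round(4)); print(m.mean(0),w.mean(0),"tray-mat",(w.mean(0)-m.mean(0))[:2]*1000)
b=T.inv().apply(pix2w("wrist",f([(361,160),(362,545)]),.098));print(b,(b.mean(0)-m.mean(0))[:2]*1000)
```

```text
[[0.4576 0.1425 0.003 ]
 [0.6285 0.1436 0.003 ]
 [0.6289 0.0131 0.003 ]
 [0.459  0.0119 0.003 ]] 
 [[0.4792 0.1222 0.031 ]
 [0.6092 0.1221 0.031 ]
 [0.6089 0.0322 0.031 ]
 [0.4791 0.0325 0.031 ]]
[0.54350496 0.07779274 0.003     ] [0.54409015 0.07724432 0.031     ] tray-mat [ 0.58519522 -0.54842024]
[[0.54400957 0.12318341 0.098     ]
 [0.54402185 0.03120556 0.098     ]] [ 0.51075493 -0.59825264]
```

Centred to within about 1 mm. Now a check of the bin and bystanders.

Run:
```python
from h import *
im=robot.read_camera("top"); cv2.imwrite("pics/t11.png",cv2.resize(im[130:260,170:460,::-1],None,fx=2.75,fy=2.75,interpolation=cv2.INTER_CUBIC))
for n,z in [("bin",.063)]:
    m=robot.masks_of("top",n)[0]
    c=max(cv2.findContours(m["mask"].astype(np.uint8),0,1)[0],key=cv2.contourArea)
    w=pix2w("top",cv2.boxPoints(cv2.minAreaRect(c)),z); e=w[1]-w[0]; print(n,m["score"],w.mean(0),np.degrees(np.arctan2(e[1],e[0])))
a=cv2.imread("pics/top0.png");print(np.abs(a.astype(int)-im[:,:,::-1])[160:245,335:380].max(), np.abs(a.astype(int)-im[:,:,::-1])[165:220,170:225].max())
im=robot.read_camera("side"); cv2.imwrite("pics/s11.png",cv2.resize(im[130:290,250:430,::-1],None,fx=3.6,fy=3.6,interpolation=cv2.INTER_CUBIC))
```

```text
bin 0.6 [ 0.49915462 -0.17062694  0.063     ] -84.84166523756494
39 7
```

View pics/t11.png

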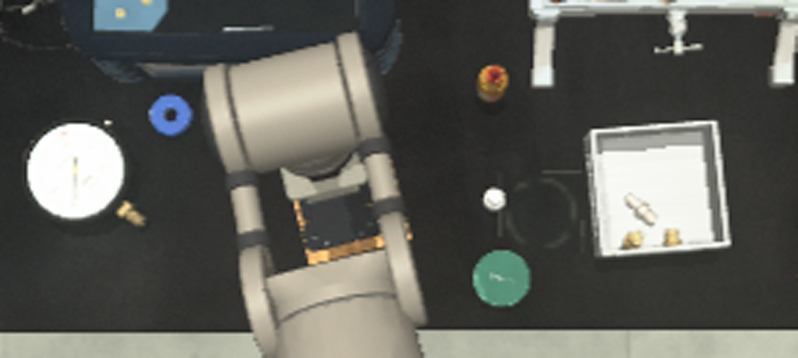

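View pics/s11.png

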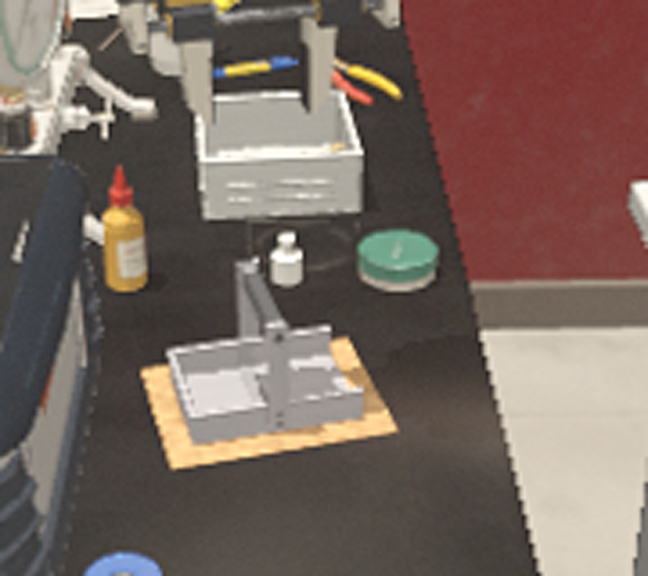

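All three fittings lie in the bin, the bin and bystanders have not moved, and the empty tray stands flat in the middle of its mat. Handing in.

```bash
python3 -c "
from h import *
print(robot.hand_in())"
```

```text
the job is handed in; nothing more can be done
None
```

The job is done and handed in at about 16 s of the 64 s allowed. I picked up the tray by its handle and tipped it about 42° with its mouth inside the bin. All three fittings slid off, and I set the tray back on its mat.

**Final checks:**
- **Fittings:** the last top picture shows all three in the bin. The large brass adapter appears to be standing on end against the wall.
- **Tray:** the wrist camera shows it empty and flat, within about 1 mm of the mat's centre and parallel to it.
- **Bin:** it measured within about 2 mm of its starting position, which is within measurement error.
- **Bystanders:** by eye in the before and after pictures, the oil bottle, weight, tin and gauge have not moved.
- **Forces:** the readings I took after each move stayed near 5 N or less.

**Disagreement between cameras:** the top and wrist cameras differed by about 6 mm in y on absolute positions. I therefore placed the tray using its offset from the mat, which both cameras agreed on to about 3 mm.

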